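# Switch the wood lathe to reverse and start it

### The arm

A 6-joint arm with a two-finger parallel gripper is mounted at the origin on the work surface. World frame = base frame: x ahead of the robot, y to its left, z up, the work surface at z = 0. Lengths are in m, angles in rad, forces in N, time in s.
With the tool pointing down it reaches from about 0.35 to 0.975 m from the base axis. Payload 4.9 kg.
Tool frame: the origin (TCP) lies on the centre line of the jaws, within the pads' length; the fingertips stand 8 mm ahead of it and the grasp point (between the pads) lies 11 mm behind it; z points along the fingers, y is the direction in which the jaws open and shut (so a half turn about z gives the same grasp; the last joint's range is limited). The gripper opens to 85 mm and grips with 20 to 120 N. Pads are 22 mm wide; open, the fingers measure 114 mm over their backs; the gripper's body (76 mm by 85 mm) begins 54 mm behind the grasp point. The pads swing forward as they close: fully open they stand 13 mm farther back than shut.
Start: joints at [1.16, 0.053, 1.613, -0, 1.476, -0.119], TCP at [0.18, 0.599, 0.21] pointing down, gripper open.
Joint ranges: [-3.01, 3.01], [-1.01, 2.22], [0.06, 2.58], [-1.02, 4.17], [0.09, 2.62], [-3.14, 3.14]. Speed limits (rad/s): [2.57, 2.57, 3.14, 3.14, 3.14, 3.14].

### API

Orientations are given as a unit quaternion [w, x, y, z].
In Python, from plant import manip gives the robot as it stands.
- The arm moves only by the tool step_arm, never from a script. Its argument "deltas" is a list of rows, each a list of 7 numbers: the shift along the tool's x, y, z in m, then the turn, a rotation vector about the tool's x, y, z in rad, then the gripper command: -1 is fully open, 1 is shut, values between are in proportion. In form: [[dx, dy, dz, ax, ay, az, hand], ...]. A call has 1 to 20 rows; each row is the pose to reach, as a shift and turn from the pose commanded when the call began, along the tool's axes at that moment; what a row does not reach only later rows make up. A row lasts 1/10 s, in which the tool goes at most 50 mm and 8.59 degrees, less where a joint would pass 70% of its speed; a pose out of reach is approached as far as the arm can. A call with a gripper value outside its range is refused whole. The fingers move at their own pace and stop on an object; the grip force is fixed at half the most. Time passes only in rows, so rows that repeat a pose let the fingers close. It gives the time, the measured TCP pose, the force and the opening at its end, in the units of the state.
- manip.state(): the state, without advancing time (a new reading comes with each control period).
- manip.grab_frame(name): name is "scene" or "top"; returns the picture (420x560x3 uint8, red, green, blue); there is no depth.
- manip.get_calibration(name): a dict with "fov_y" (degrees; the focal length in pixels is half the picture's height over the tangent of half this angle, whatever the lens; pixels are square), "cx", "cy" (the principal point, pixels), "dist_coeffs" ([k1, k2, p1, p2, k3] as OpenCV has them; the pictures are not rectified), "R" (3x3) and "t" (3): a world point X has camera coordinates R X + t. Camera axes: x right, y down, z forward; pixel columns grow to the right and rows downward; lengths in m; the calibration is good to about 2 mm. A picture is of the moment at which its call begins. get_calibration takes no time and is no camera call.
- manip.job_done(): hands the job in, once; it reports no verdict.
The state is a dict: "time": time; "joint_pos": joint angles; "joint_vel": joint speeds; "joint_efforts": joint torques, N m; "tool_pos": TCP position; "tool_rot": TCP orientation; "contact_force": force on the tool from outside, world axes, zero at the start; "ft_torque": the same for the moment, N m; "gripper_width": opening from 0.0 (shut) to 1.0 (fully open).
Only numpy, scipy, OpenCV 4.12 (cv2) and the standard library are available. Lean on these libraries where they do the work, as an engineer would, in place of code of your own. Each camera call takes 0.05 s, during which the arm holds its last target.

### The job

The bowl in the lathe is ready to be sanded in reverse. With the fingertips on the sloped control panel, lightly press the red stop button right in to clear the drive and let it come back out, then tip the black direction rocker fully over to reverse by pressing its half with the yellow bar, and last press the green start button right in and let go. Only touch the controls: do not turn the speed knob, do not press stop again after choosing reverse, and leave the tools and jars lying about where they are.

Things in the scene. Friction and masses are not known exactly. Their poses are not given: they have to be found in the camera images.
- lathe: the grey-green bench lathe, fixed, about 750 mm long along its y axis: headstock at the +y end, then chuck, a bowl 152 mm across, tool rest, tailstock towards -y. Origin on the bench under the spindle axis, at mid width of the headstock; x points away from the robot. Spindle axis 230 mm above the bench; headstock top and tailstock lever, the highest parts, at 310 mm.
- panel_mid (a point): middle of the pale control panel on the headstock's upper front: 150 mm up the slope, 236 mm wide, 22 degrees from level, facing up and towards the robot (axes as the lathe's, not tilted). In one level row on its lower half, 75 mm apart, in any left-to-right order: red button, black rocker, green button. Above the row: dark display, black speed knob.
- stop_face (a point): middle of the flat top of the red stop button, a cap 35 mm across, 20 mm proud of the panel at rest, 12 mm fully in, in a black collar 43 mm across and 6 mm proud. The point moves with the cap. z: out of the panel, square to it; x: up the slope, away from the robot; y: level along the panel.
- stop (a joint): travel of the red stop button in m: 0 at rest, 0.008 fully in. It goes straight in along -z of stop_face and springs back when let go; about 1.4 N to begin, 5 N at the bottom, which sits on a rubber mount that yields about 0.2 mm per N.
- start_face (a point): middle of the flat top of the green start button; size, build and axes as for the red one. The point moves with the cap.
- start (a joint): travel of the green start button in m: 0 at rest, 0.008 fully in; springs back, forces as for the red one.
- rocker_reverse (a point): pressing spot on the reverse half of the black rocker: the half nearer the robot, with a yellow bar. The rocker is a shallow V paddle, 60 mm up the slope by 32 mm wide, on a level pin 11 mm above the panel. The spot is on its surface, 19 mm from the pin, and moves (and its axes tilt) with it: 21 mm above the panel when fully forward, 13 mm when fully in reverse.
- rocker (a joint): angle of the rocker in rad: -0.22 fully forward (reverse half standing up), 0 in the middle, +0.22 fully in reverse (reverse half pressed down, parallel to the panel). About 3 N on the spot, towards the panel, tips it; its pin is on a rubber mount that yields about 0.2 mm per N; it stays where it is left. It starts anywhere from fully forward to the middle.
- stop_station: the red stop button with its collar, as one control; origin at its middle on the panel's surface, axes as stop_face
- rocker_station: the black rocker with its frame (68 x 42 mm, 6 mm proud), as one control; origin on the panel's surface under the middle of the pin, axes as stop_face
- start_station: the green start button with its collar, as one control; origin at its middle on the panel's surface, axes as stop_face
- speed_mark (a point): end of the white pointer line on the black speed knob (42 mm across, 24 mm proud of the panel), 18 mm from the knob's axis. The knob turns easily; it starts at any setting.
- chuck_key: bystander: the steel T-handled chuck key lying on the flat top of the headstock, 82 x 92 x 12 mm
- wax_tin: bystander: a brass-coloured wax tin standing on the flat top of the headstock, 64 mm across, 32 mm tall
- gouge: bystander: a turning gouge with a dark wooden handle lying on the bench in front of the lathe, about 400 mm long and 31 mm thick; origin under its ferrule, x axis towards the blade's end
- skew: bystander: a skew chisel with a reddish handle lying on the bench near the gouge, about 395 mm long and 31 mm thick; origin under its ferrule, x axis towards the blade's end
- calipers: bystander: steel outside calipers lying flat on the bench, about 145 x 76 x 9 mm
- oil_jar: bystander: an amber jar of finishing oil on the bench, 60 mm across, 85 mm tall
- turned_box: bystander: a small turned wooden box with a finial, standing on the bench, 60 mm across, 80 mm tall
- sanding_pad: bystander: an orange sanding pad with a red top face, standing on the bench, 60 mm across, 33 mm tall

How it is judged:
On the way, in this order (a step that is already met when the one before it is completed fails the run):
1. the red stop button is pressed in by the fingers (5 mm or more of its 8 mm) (value of joint stop above 0.005 m and contact force between the fingers and stop_station above 0.5 N), for 0.05 s.
2. the stop button is back out and the fingers have the rocker over to reverse (0.17 rad or more of 0.22), green start not yet pressed (value of joint each of stop, start below 0.001 m and value of joint rocker above 0.17 rad and contact force between the fingers and rocker_station above 0.5 N), for 0.05 s.
3. the green start button is pressed in by the fingers (5 mm or more of its 8 mm) with the rocker in reverse (value of joint start above 0.005 m and value of joint rocker above 0.17 rad and contact force between the fingers and start_station above 0.5 N), for 0.05 s.
At the end, for the whole second after the job is handed in: rocker at 0.17 rad or more (reverse), both buttons back out (within 1 mm), the speed knob's pointer within 4 mm of its starting place, every loose thing within 12 mm of its starting place (value of joint rocker above 0.17 rad and value of joint each of stop, start below 0.001 m and distance of speed_mark from where it was at the start of the episode below 0.004 m and distance of each of chuck_key, wax_tin, gouge, skew, calipers, oil_jar, turned_box, sanding_pad from where it was at the start of the episode below 0.012 m); the robot touches nothing.
It fails at once if the start button is pressed (3 mm or more) before the rocker is over to reverse (value of joint start above 0.003 m and value of joint rocker below 0.17 rad).
It fails at once if the stop button is pressed (3 mm or more) after the rocker is over to reverse (value of joint stop above 0.003 m and value of joint rocker above 0.17 rad).
It fails at once if the fingers bear on the lathe or its controls with more than 35 N: not a light touch (contact force between the fingers and lathe above 35 N or contact force between the fingers and stop_station above 35 N or contact force between the fingers and rocker_station above 35 N or contact force between the fingers and start_station above 35 N).
It fails at once if the speed knob is turned (its pointer moves more than 4 mm) (distance of speed_mark from where it was at the start of the episode above 0.004 m).
It fails at once if a loose thing is pushed, lifted or carried (more than 12 mm) (distance of any of chuck_key, wax_tin, gouge, skew, calipers, oil_jar, turned_box, sanding_pad from where it was at the start of the episode above 0.012 m).
It also fails if it takes over 45 s, if anything falls off the work surface, if the arm or the gripper's body presses on something with over 40 N, if the wrist force passes 120 N, or if a joint passes its speed limit or range.

## Working session

There is one attempt and no reset: what is moved stays moved. The work goes in short steps, Python scripts to look and compute and a tool call to move; the robot and the scene stay as the last step left them, time stands still between calls to the robot, and variables do not carry over. Pictures are saved under pics/ and viewed, and the job is handed in when it is done.

Besides the shell and the picture viewer there is one more tool, called after "Emit:" as name(argument=value, ...), one argument or row to a line, values as JSON. step_arm: Moves the arm, as the interface text tells. Its arguments: {"type":"object","properties":{"deltas":{"type":"array"}},"required":["deltas"]}

```bash
mkdir -p pics; cat > h.py <<'E'
import numpy as np, cv2
from plant import manip
def K(c):
    f=210/np.tan(np.radians(c["fov_y"])/2)
    return np.array([[f,0,c["cx"]],[0,f,c["cy"]],[0,0,1.]])
def ray(c,uv):
    p=cv2.undistortPoints(np.array([[uv]],float),K(c),np.array(c["dist_coeffs"],float))[0,0]
    R=np.array(c["R"]);t=np.array(c["t"])
    return -R.T@t, R.T@np.array([p[0],p[1],1.])
def proj(c,X):
    R=np.array(c["R"]);t=np.array(c["t"])
    return cv2.projectPoints(np.atleast_2d(np.array(X,float)),cv2.Rodrigues(R)[0],t,K(c),np.array(c["dist_coeffs"],float))[0][:,0]
def tri(rays):
    A=0;b=0
    for o,d in rays:
        d=d/np.linalg.norm(d);P=np.eye(3)-np.outer(d,d);A=A+P;b=b+P@o
    x=np.linalg.solve(A,b)
    return x,[np.linalg.norm((np.eye(3)-np.outer(d,d)/(d@d))@(x-o)) for o,d in rays]
E
python3 - <<'E'
from h import *
for n in("scene","top"):
    im=manip.grab_frame(n);cv2.imwrite(f"pics/{n}0.png",im[:,:,::-1])
    c=manip.get_calibration(n);print(n,c["fov_y"],c["dist_coeffs"],-np.array(c["R"]).T@np.array(c["t"]))
print(manip.state())
E
```

```text
scene 43.59399702133689 [-0.06060904  0.          0.          0.          0.        ] [ 1.21411232 -0.51576606  1.21933982]
top 42.86365234648316 [0.06100818 0.         0.         0.         0.        ] [0.42633159 0.01130973 1.4539961 ]
{'time': 0.1, 'joint_pos': array([ 1.15999865e+00,  5.32850574e-02,  1.61414189e+00, -1.42410101e-06,
        1.47600917e+00, -1.18992906e-01]), 'joint_vel': array([-3.30015089e-04,  5.12421620e-04, -2.44328704e-03, -1.07868590e-03,
       -6.98050436e-05,  3.39107556e-04]), 'joint_efforts': array([ 1.19692227e-04, -3.94906461e+01, -3.71363926e+01, -5.77649757e-05,
        3.96544041e-03,  2.52710851e-05]), 'tool_pos': array([0.17955539, 0.59802664, 0.20839843]), 'tool_rot': array([-2.40632187e-04,  1.45385157e-01,  9.89374705e-01, -8.89764711e-04]), 'contact_force': array([ 0.0335853 , -0.35954067, -0.30091517]), 'ft_torque': array([-0.01001967,  0.01447125,  0.00586436]), 'gripper_width': 0.9980182928612392}
```

View pics/scene0.png

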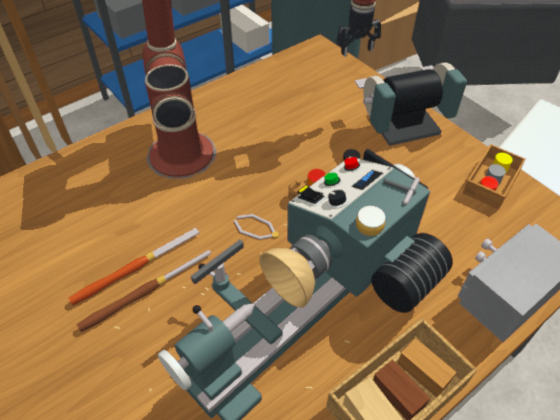

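View pics/top0.png

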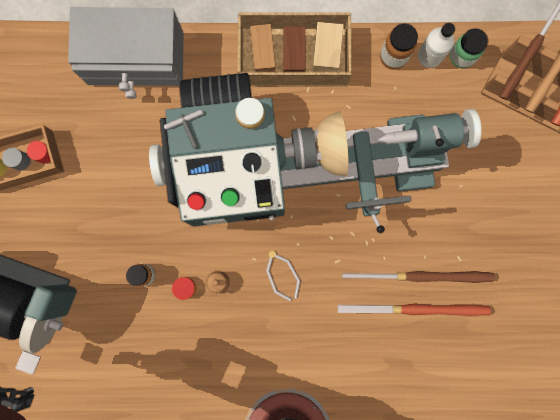

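```bash
python3 - <<'E'
from h import *
t=cv2.imread("pics/top0.png");s=cv2.imread("pics/scene0.png")
a=cv2.resize(t[140:225,160:295],None,fx=5.5,fy=5.5,interpolation=cv2.INTER_CUBIC)
b=cv2.resize(s[140:225,280:415],None,fx=5.5,fy=5.5,interpolation=cv2.INTER_CUBIC)
cv2.imwrite("pics/ta.png",a);cv2.imwrite("pics/sa.png",b)
for n,im,roi in(("top",t,(140,225,160,295)),("scene",s,(140,225,280,415))):
    h=cv2.cvtColor(im,cv2.COLOR_BGR2HSV)
    for nm,lo,hi in(("red",(0,200,90),(6,255,255)),("red2",(174,200,90),(180,255,255)),("green",(50,150,60),(85,255,255)),("yellow",(24,150,120),(34,255,255))):
        m=cv2.inRange(h,lo,hi);r=np.zeros_like(m);r[roi[0]:roi[1],roi[2]:roi[3]]=m[roi[0]:roi[1],roi[2]:roi[3]]
        N,l,st,ce=cv2.connectedComponentsWithStats(r)
        for i in range(1,N):
            if st[i,4]>15: print(n,nm,st[i],ce[i].round(2))
E
```

```text
top green [222 190  16  15 183] [229.69 197.19]
scene red [344 157  14  12 126] [350.84 162.65]
scene red [308 169  17  13 144] [315.39 174.32]
scene green [325 173  14  12 132] [331.11 178.41]
scene yellow [299 185   9   7  30] [303.   188.13]
```

View pics/ta.png

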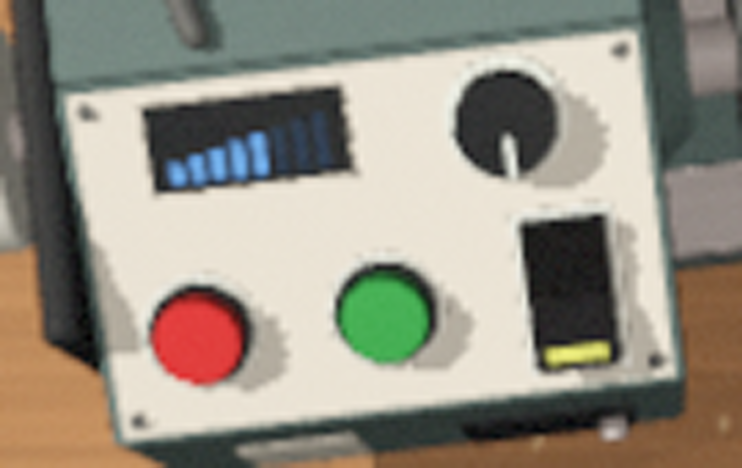

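View pics/sa.png

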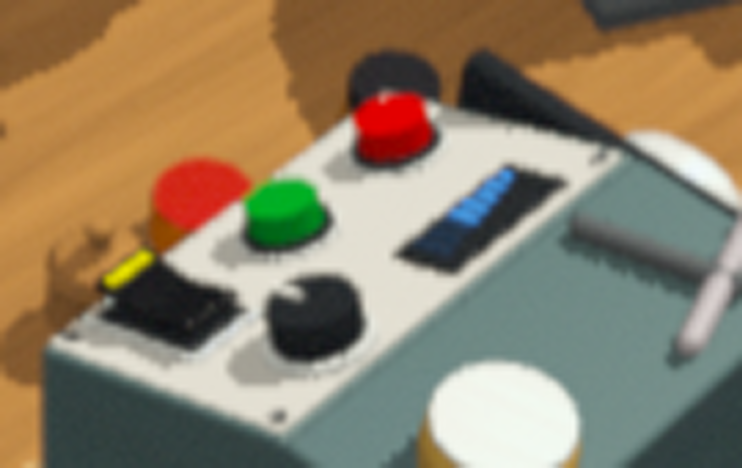

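```bash
python3 - <<'E'
from h import *
t=cv2.imread("pics/top0.png");s=cv2.imread("pics/scene0.png")
ct,cs=manip.get_calibration("top"),manip.get_calibration("scene")
# bright top faces in HSV
for n,im,roi in(("top",t,(180,215,180,245)),("scene",s,(150,190,322,362))):
    b,g,r=[im[roi[0]:roi[1],roi[2]:roi[3],i].astype(int) for i in range(3)]
    for nm,m in(("red",(r-np.maximum(g,b)>90)&(r>190)),("green",(g-np.maximum(r,b)>60)&(g>140))):
        N,l,st,ce=cv2.connectedComponentsWithStats(m.astype(np.uint8))
        for i in range(1,N):
            if st[i,4]>15: print(n,nm,st[i,2:],ce[i].round(2)+[roi[2],roi[0]])
T=lambda x,y:((x+.5)/5.5-.5+160,(y+.5)/5.5-.5+140)
S=lambda x,y:((x+.5)/5.5-.5+280,(y+.5)/5.5-.5+140)
P={"red":((198,338),(393,112)),"green":((385,316),(284,199)),"yel":((577,354),(129,269)),"farR":((637,28),(285,435)),"farL":((65,92),(618,150)),"nearR":((680,378),(47,345)),"scrFR":((621,49),(278,416)),"scrFL":((88,112),(599,155)),"tin":(0,0)}
for k,(a,b) in P.items():
    if k=="tin":continue
    x,e=tri([ray(ct,T(*a)),ray(cs,S(*b))]);print(k,x.round(4),np.round(e,4))
E
```

```text
top red [ 15  15 177] [195.15 201.86]
top green [ 16  15 178] [229.23 197.81]
scene red [14  8 76] [350.58 160.45]
scene red [ 4  7 19] [323.05 172.68]
scene green [13  7 71] [330.86 175.89]
red [0.5738 0.2016 0.2928] [0.0011 0.0011]
green [0.583  0.1277 0.2901] [0.0009 0.0009]
yel [0.5686 0.051  0.2827] [0.0006 0.0006]
farR [0.6959 0.0273 0.3086] [0.001 0.001]
farL [0.6673 0.2504 0.3133] [0.0009 0.0009]
nearR [0.5623 0.01   0.2549] [0.001 0.001]
scrFR [0.6868 0.0328 0.3082] [0. 0.]
scrFL [0.6612 0.2433 0.3092] [0.0006 0.0006]
```

```bash
cat >> h.py <<'E'
from scipy.spatial.transform import Rotation as Ro
yaw=np.radians(7.2);ti=np.radians(22)
lx=np.array([np.cos(yaw),np.sin(yaw),0]);ly=np.array([-np.sin(yaw),np.cos(yaw),0]);lz=np.array([0,0,1.])
n=-np.sin(ti)*lx+np.cos(ti)*lz; up=np.cos(ti)*lx+np.sin(ti)*lz
RT=np.column_stack([np.cross(ly,-n),ly,-n])
row0=.6019*lx+.2727*lz   # panel surface on row line
ST={"red":row0+.1283*ly,"green":row0+.0538*ly,"rev":row0-.0207*ly-.0195*up}
def go(name,h):  # tip at height h above panel: TCP target
    s=manip.state();q=s["tool_rot"];R=Ro.from_quat([q[1],q[2],q[3],q[0]])
    tgt=ST[name]+(h+.008)*n
    d=R.inv().apply(tgt-s["tool_pos"]);r=(R.inv()*Ro.from_matrix(RT)).as_rotvec()
    print(name,h,"d",d.round(4),"r",r.round(4),"F",s["contact_force"].round(2),"t",s["time"],"w",s["gripper_width"])
def where():
    s=manip.state()
    for k in ST:
        e=s["tool_pos"]-ST[k];print(k,"up %.4f y %.4f tipheight %.4f"%(e@up,e@ly,e@n-.008), "Fn %.2f"%(s["contact_force"]@n))
E
```

Emit:
step_arm(
  deltas=[
    [0,0,-0.05,0,0,0,1],
    [0,0,-0.1,0,0,0,1],
    [0,0,-0.15,0,0,0,1],
    [0,0,-0.2,0,0,0,1],
    [0,0,-0.23,0,0,0,1],
    [0,0,-0.23,0,0,0,1],
    [0,0,-0.23,0,0,0,1],
  ],
)

```text
time: 0.8
tool_pos: [0.1798, 0.5987, 0.4397]
tool_rot: [0.0, 0.145, 0.989, 0.0]
contact_force: [-0.2, -0.0, -0.6]
gripper_width: -0.001
```

```bash
python3 -c "
from h import *
go('red',.09);print(RT)"
```

```text
red 0.09 d [-0.4646 -0.2787  0.0759] r [-0.0795 -0.3781 -0.4124] F [-0.2  -0.   -0.63] t 0.8 w -0.001397621564003682
[[-0.91987273 -0.12533323  0.37165271]
 [-0.11620695  0.9921147   0.04695066]
 [-0.37460659  0.         -0.92718385]]
```

Emit:
step_arm(
  deltas=[
    [-0.04,-0.024,0,-0.007,-0.032,-0.034,1],
    [-0.08,-0.048,0,-0.013,-0.063,-0.069,1],
    [-0.12,-0.072,0,-0.02,-0.095,-0.103,1],
    [-0.16,-0.096,0,-0.027,-0.126,-0.137,1],
    [-0.2,-0.12,0,-0.033,-0.158,-0.172,1],
    [-0.24,-0.144,0.01,-0.04,-0.189,-0.206,1],
    [-0.28,-0.168,0.02,-0.047,-0.221,-0.24,1],
    [-0.32,-0.192,0.03,-0.053,-0.252,-0.275,1],
    [-0.36,-0.216,0.04,-0.06,-0.284,-0.309,1],
    [-0.4,-0.24,0.055,-0.067,-0.315,-0.343,1],
    [-0.44,-0.264,0.07,-0.073,-0.347,-0.378,1],
    [-0.4646,-0.2787,0.0759,-0.0795,-0.3781,-0.4124,1],
    [-0.4646,-0.2787,0.0759,-0.0795,-0.3781,-0.4124,1],
    [-0.4646,-0.2787,0.0759,-0.0795,-0.3781,-0.4124,1],
    [-0.4646,-0.2787,0.0759,-0.0795,-0.3781,-0.4124,1],
  ],
)

```text
time: 2.3
tool_pos: [0.544, 0.1988, 0.3629]
tool_rot: [0.19, -0.062, 0.98, 0.012]
contact_force: [0.5, 0.2, -0.2]
gripper_width: -0.0
```

```bash
python3 -c "
from h import *
for n_ in('scene','top'):
    im=manip.grab_frame(n_);o=(120,240) if n_=='scene' else (110,140)
    cv2.imwrite(f'pics/{n_}1.png',cv2.resize(im[o[0]:o[0]+120,o[1]:o[1]+160,::-1],None,fx=5,fy=5,interpolation=cv2.INTER_CUBIC))
    print(proj(manip.get_calibration(n_),[manip.state()['tool_pos']]))
go('red',.03);where()"
```

```text
[[344.46491369 132.92257469]]
[[190.46516621 210.75934998]]
red 0.03 d [-0.0003 -0.0011  0.0604] r [ 0.0003 -0.0002  0.0017] F [0.35 0.04 0.53] t 2.4 w 0.0011657847752655575
red up -0.0003 y 0.0011 tipheight 0.0904 Fn 0.36
green up -0.0003 y 0.0756 tipheight 0.0904 Fn 0.36
rev up 0.0192 y 0.1501 tipheight 0.0904 Fn 0.36
```

View pics/scene1.png

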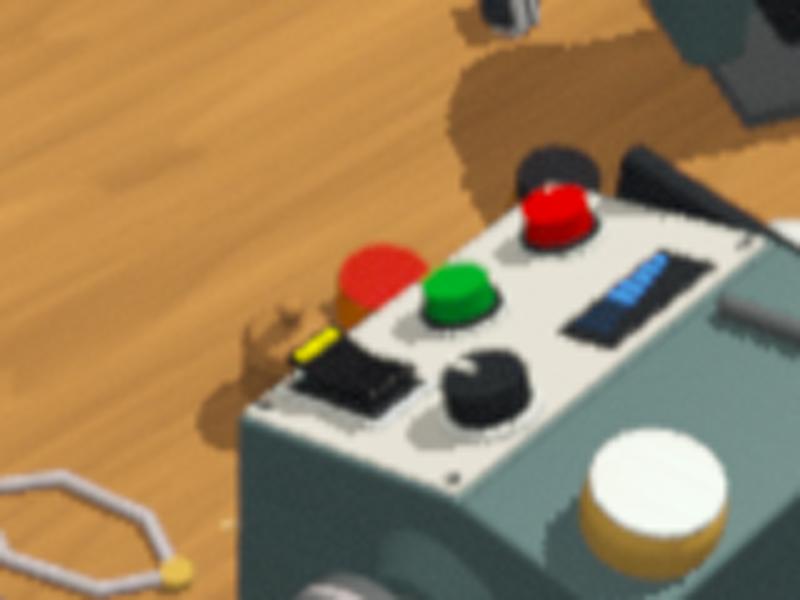

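View pics/top1.png

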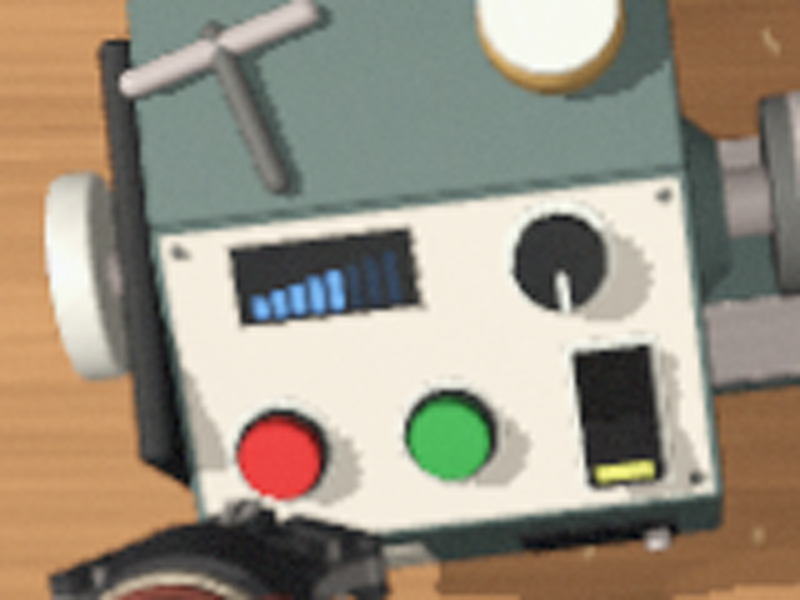

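```bash
python3 -c "
from h import *
im=manip.grab_frame('scene');c=manip.get_calibration('scene');s=manip.state();p=s['tool_pos']
o=(50,280)
v=cv2.resize(im[o[0]:o[0]+120,o[1]:o[1]+160,::-1],None,fx=5,fy=5,interpolation=cv2.INTER_CUBIC)
for d in(0,-.008,.011,.065):
    u=proj(c,[p+d*n])[0];print(d,u);cv2.circle(v,tuple(int(k) for k in ((u-[o[1],o[0]]+.5)*5)),3,(255,0,255),-1)
cv2.imwrite('pics/scene2.png',v);print(s['joint_vel'].round(3),p)
im=manip.grab_frame('top');c=manip.get_calibration('top')
o=(150,130)
v=cv2.resize(im[o[0]:o[0]+120,o[1]:o[1]+160,::-1],None,fx=5,fy=5,interpolation=cv2.INTER_CUBIC)
for d in(0,-.008,.011,.065):
    u=proj(c,[p+d*n])[0];print(d,u);cv2.circle(v,tuple(int(k) for k in ((u-[o[1],o[0]]+.5)*5)),3,(255,0,255),-1)
cv2.imwrite('pics/top2.png',v)
"
```

```text
0 [344.5475738  132.76187156]
-0.008 [345.20467973 135.6306437 ]
0.011 [343.63661504 128.78716861]
0.065 [339.03636634 108.75665895]
[-0.001  0.001 -0.001 -0.    -0.001 -0.001] [0.5441896  0.1991664  0.36406045]
0 [190.45223337 210.71600725]
-0.008 [190.91288499 209.66875681]
0.011 [189.80806465 212.18027351]
0.065 [186.45236234 219.80450101]
```

View pics/scene2.png

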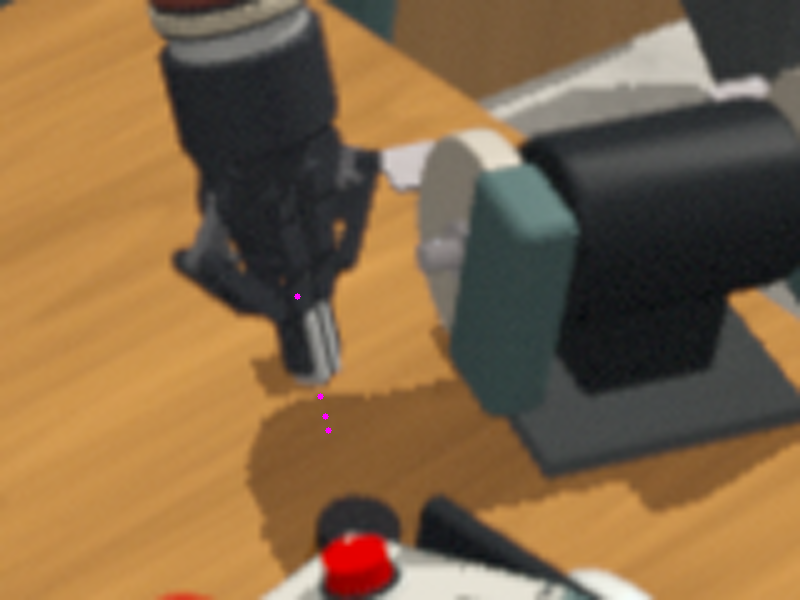

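View pics/top2.png

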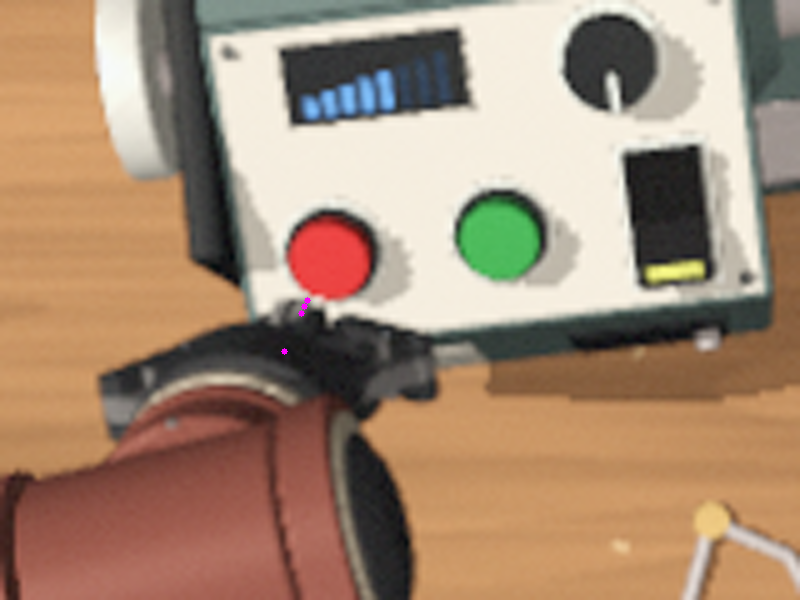

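```bash
python3 -c "
from h import *
ct,cs=manip.get_calibration('top'),manip.get_calibration('scene')
p=manip.state()['tool_pos']
for a in((191,211),(192,210),(194,210)):
    x,e=tri([ray(ct,a),ray(cs,(343.3,125.5))]);d=x-p
    print(x,np.round(e,4),'n %.4f up %.4f y %.4f'%(d@n,d@up,d@ly))
print(proj(cs,[[0,0,0]]),proj(ct,[[0,0,0]]),manip.state()['tool_rot'],manip.state()['joint_pos'])
"
python3 - <<'E'
import cv2
a=cv2.imread('pics/scene0.png')[0:80,320:400];b=cv2.imread('pics/scene0.png')[90:190,120:240]
cv2.imwrite('pics/s0g.png',cv2.hconcat([cv2.resize(a,(400,400),interpolation=cv2.INTER_CUBIC),cv2.resize(b,(400,400))]))
E
```

```text
[0.54130259 0.1943116  0.3877051 ] [0.0004 0.0004] n 0.0232 up 0.0056 y -0.0043
[0.54316427 0.19209571 0.39010072] [0.0006 0.0006] n 0.0248 up 0.0079 y -0.0068
[0.54392772 0.18909377 0.3918798 ] [0.0021 0.0021] n 0.0263 up 0.0089 y -0.0099
[[180.93496347 153.43207378]] [[286.35709696 434.88906403]] [ 0.19056498 -0.06249527  0.97961023  0.01196341] [ 0.24558253 -0.36733093  1.77030054 -0.04562163  1.35706677 -1.45156671]
```

View pics/s0g.png

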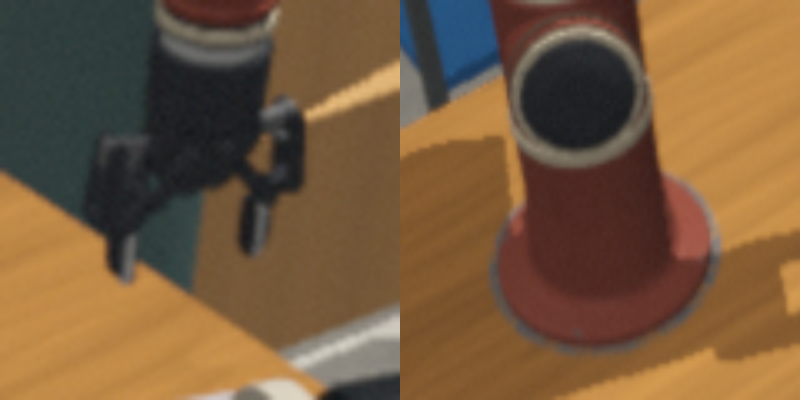

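```bash
python3 -c "
from h import *
cs=manip.get_calibration('scene')
for z in(.2004,.2084,.2134,.2404): print(z,proj(cs,[[.18,.598,z]]))
"
```

```text
0.2004 [[354.92940932  63.66542706]]
0.2084 [[355.17856236  61.62833317]]
0.2134 [[355.33505531  60.34834401]]
0.2404 [[356.19051973  53.34458485]]
```

Emit:
step_arm(
  deltas=[
    [0,0,0.02,0,0,0,1],
    [0,-0.001,0.04,0,0,0,1],
    [0,-0.001,0.06,0,0,0,1],
    [0,-0.001,0.06,0,0,0,1],
    [0,-0.001,0.06,0,0,0,1],
  ],
)

```text
time: 3.0
tool_pos: [0.5667, 0.2002, 0.3082]
tool_rot: [0.19, -0.062, 0.98, 0.012]
contact_force: [0.2, -0.3, 0.1]
gripper_width: 0.004
```

```bash
cat > look.py <<'E'
from h import *
import sys
k=sys.argv[1];s=manip.state();p=s['tool_pos']
vs=[]
for nm,o in(('scene',(90,285)),('top',(140,150))):
    im=manip.grab_frame(nm);c=manip.get_calibration(nm)
    v=cv2.resize(im[o[0]:o[0]+115,o[1]:o[1]+100,::-1],None,fx=4,fy=5*.8,interpolation=cv2.INTER_CUBIC)
    for d in(0,-.008):
        u=proj(c,[p+d*n])[0];cv2.circle(v,tuple(int(q) for q in ((u-[o[1],o[0]]+.5)*4)),2,(255,0,255),-1)
    vs.append(v)
cv2.imwrite(f'pics/{k}.png',cv2.hconcat(vs));where();print(s['time'])
E
python3 look.py a1
```

```text
red up 0.0010 y -0.0007 tipheight 0.0318 Fn 0.61
green up 0.0010 y 0.0738 tipheight 0.0318 Fn 0.61
rev up 0.0205 y 0.1483 tipheight 0.0318 Fn 0.61
3.0
```

View pics/a1.png

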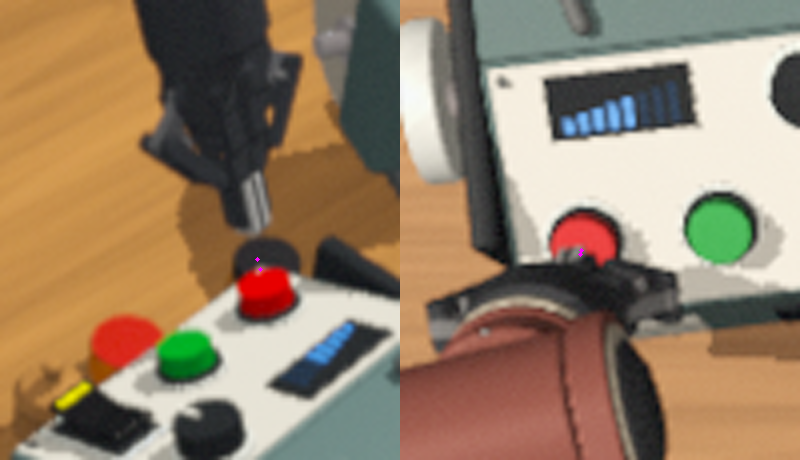

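Emit:
step_arm(
  deltas=[
    [0,0,0.005,0,0,0,1],
    [0,0,0.01,0,0,0,1],
    [0,0,0.012,0,0,0,1],
    [0,0,0.012,0,0,0,1],
  ],
)

```text
time: 3.5
tool_pos: [0.5713, 0.2002, 0.2961]
tool_rot: [0.19, -0.062, 0.98, 0.012]
contact_force: [0.2, -0.3, 0.3]
gripper_width: -0.002
```

Emit:
step_arm(
  deltas=[
    [0,0,0.002,0,0,0,1],
    [0,0,0.003,0,0,0,1],
    [0,0,0.003,0,0,0,1],
  ],
)

```text
time: 3.8
tool_pos: [0.5725, 0.2005, 0.2938]
tool_rot: [0.19, -0.062, 0.98, 0.012]
contact_force: [-0.5, 0.6, -0.4]
gripper_width: -0.001
```

```bash
python3 look.py a2
```

```text
red up -0.0001 y -0.0012 tipheight 0.0151 Fn 0.27
green up -0.0001 y 0.0733 tipheight 0.0151 Fn 0.27
rev up 0.0194 y 0.1478 tipheight 0.0151 Fn 0.27
3.8
```

View pics/a2.png

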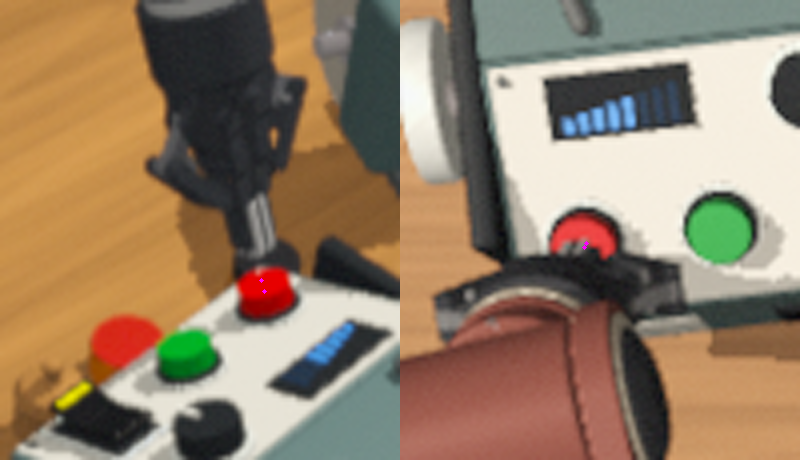

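Emit:
step_arm(
  deltas=[
    [0,0,0.004,0,0,0,1],
    [0,0,0.008,0,0,0,1],
    [0,0,0.01,0,0,0,1],
    [0,0,0.01,0,0,0,1],
  ],
)

```text
time: 4.3
tool_pos: [0.5761, 0.2009, 0.2839]
tool_rot: [0.19, -0.062, 0.98, 0.012]
contact_force: [0.5, -0.5, 0.2]
gripper_width: -0.001
```

Emit:
step_arm(
  deltas=[
    [0,0,0.002,0,0,0,1],
    [0,0,0.003,0,0,0,1],
    [0,0,0.003,0,0,0,1],
  ],
)

```text
time: 4.6
tool_pos: [0.5774, 0.2011, 0.2818]
tool_rot: [0.19, -0.062, 0.98, 0.012]
contact_force: [0.6, -0.9, 0.3]
gripper_width: -0.001
```

```bash
python3 look.py a3
```

```text
red up -0.0001 y -0.0012 tipheight 0.0021 Fn 0.20
green up -0.0001 y 0.0733 tipheight 0.0021 Fn 0.20
rev up 0.0194 y 0.1478 tipheight 0.0021 Fn 0.20
4.6
```

View pics/a3.png

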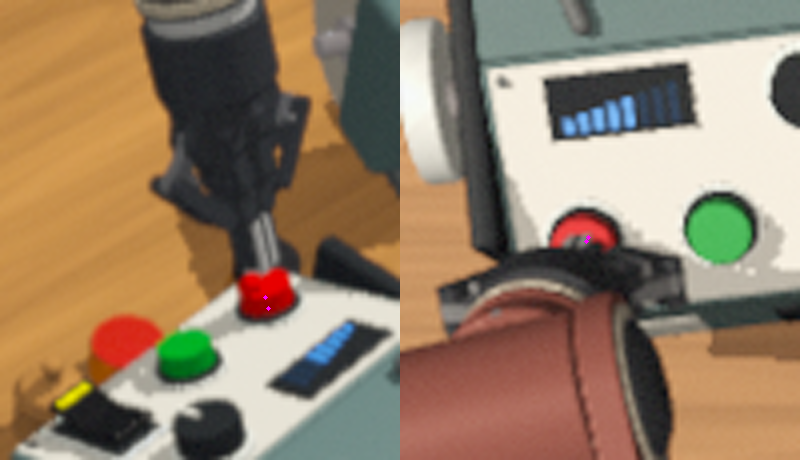

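Emit:
step_arm(
  deltas=[
    [0,0,0.002,0,0,0,1],
    [0,0,0.003,0,0,0,1],
    [0,0,0.003,0,0,0,1],
  ],
)

```text
time: 5.0
tool_pos: [0.5784, 0.2012, 0.2788]
tool_rot: [0.19, -0.062, 0.98, 0.012]
contact_force: [-0.5, -1.8, 0.0]
gripper_width: 0.002
```

Emit:
step_arm(
  deltas=[
    [0,0,0.002,0,0,0,1],
    [0,0,0.003,0,0,0,1],
    [0,0,0.003,0,0,0,1],
  ],
)

```text
time: 5.3
tool_pos: [0.5795, 0.2013, 0.2761]
tool_rot: [0.19, -0.062, 0.98, 0.012]
contact_force: [0.5, 0.7, 1.4]
gripper_width: -0.001
```

```bash
python3 look.py a4
```

```text
red up -0.0001 y -0.0012 tipheight -0.0040 Fn -0.69
green up -0.0001 y 0.0733 tipheight -0.0040 Fn -0.69
rev up 0.0194 y 0.1478 tipheight -0.0040 Fn -0.69
5.3
```

View pics/a4.png

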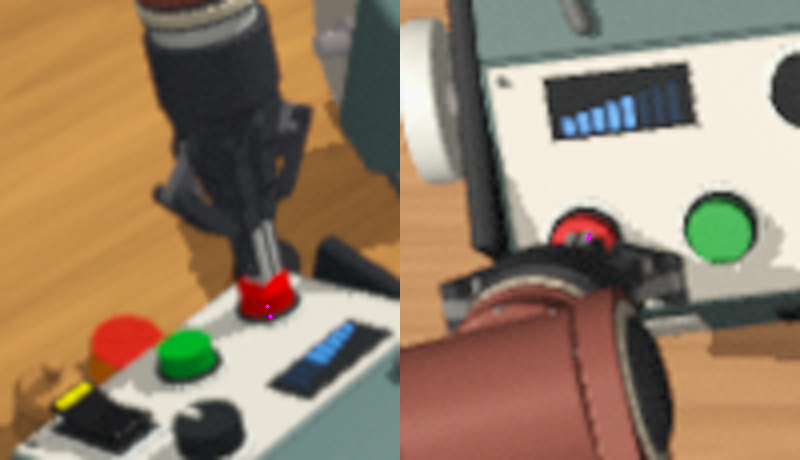

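Emit:
step_arm(
  deltas=[
    [0,0,0.002,0,0,0,1],
    [0,0,0.002,0,0,0,1],
    [0,0,0.002,0,0,0,1],
  ],
)

```text
time: 5.7
tool_pos: [0.5803, 0.2015, 0.2744]
tool_rot: [0.19, -0.062, 0.98, 0.012]
contact_force: [0.2, 1.2, 0.4]
gripper_width: 0.004
```

Emit:
step_arm(
  deltas=[
    [0,0,0.002,0,0,0,1],
    [0,0,0.002,0,0,0,1],
    [0,0,0.002,0,0,0,1],
  ],
)

```text
time: 6.0
tool_pos: [0.5811, 0.2015, 0.2726]
tool_rot: [0.19, -0.062, 0.98, 0.012]
contact_force: [0.0, -0.1, 0.9]
gripper_width: 0.003
```

```bash
python3 look.py a5; python3 -c "
from h import *
print(manip.state()['contact_force'])"
```

```text
red up -0.0001 y -0.0012 tipheight -0.0079 Fn 0.25
green up -0.0001 y 0.0733 tipheight -0.0079 Fn 0.25
rev up 0.0194 y 0.1478 tipheight -0.0079 Fn 0.25
6.0
[ 0.04560459 -0.52282473  0.26344131]
```

View pics/a5.png

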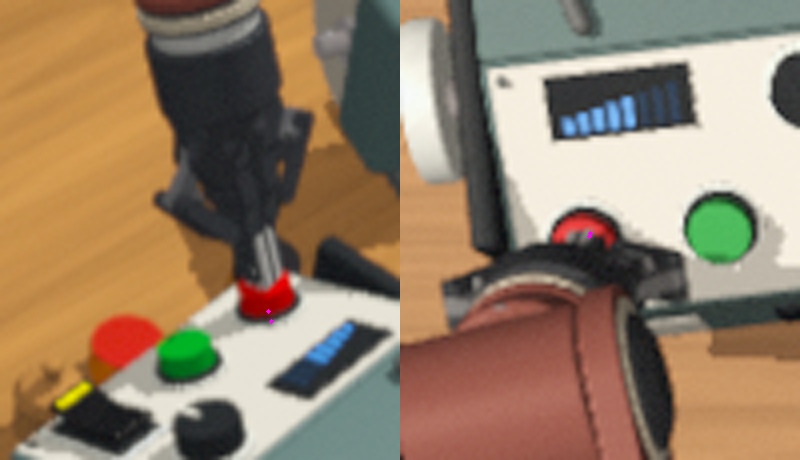

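Emit:
step_arm(
  deltas=[
    [0,0,0.002,0,0,0,1],
    [0,0,0.002,0,0,0,1],
    [0,0,0.002,0,0,0,1],
  ],
)

```text
time: 6.4
tool_pos: [0.5818, 0.2016, 0.2708]
tool_rot: [0.19, -0.062, 0.98, 0.012]
contact_force: [0.1, -0.5, 0.1]
gripper_width: -0.002
```

Emit:
step_arm(
  deltas=[
    [0,0,0.002,0,0,0,1],
    [0,0,0.002,0,0,0,1],
    [0,0,0.002,0,0,0,1],
  ],
)

```text
time: 6.7
tool_pos: [0.5826, 0.2018, 0.2693]
tool_rot: [0.19, -0.062, 0.98, 0.012]
contact_force: [-0.9, 0.1, 1.7]
gripper_width: -0.002
```

Emit:
step_arm(
  deltas=[
    [0,0,0.002,0,0,0,1],
    [0,0,0.002,0,0,0,1],
    [0,0,0.002,0,0,0,1],
  ],
)

```text
time: 7.0
tool_pos: [0.5834, 0.2018, 0.2674]
tool_rot: [0.19, -0.062, 0.98, 0.012]
contact_force: [-1.9, -0.0, 1.9]
gripper_width: -0.002
```

```bash
python3 look.py a6; python3 -c "
from h import *
print(manip.state()['contact_force'])"
```

```text
red up 0.0001 y -0.0012 tipheight -0.0137 Fn 2.70
green up 0.0001 y 0.0733 tipheight -0.0137 Fn 2.70
rev up 0.0196 y 0.1478 tipheight -0.0137 Fn 2.70
7.0
[-1.1171283  -0.69594306  2.42793018]
```

View pics/a6.png

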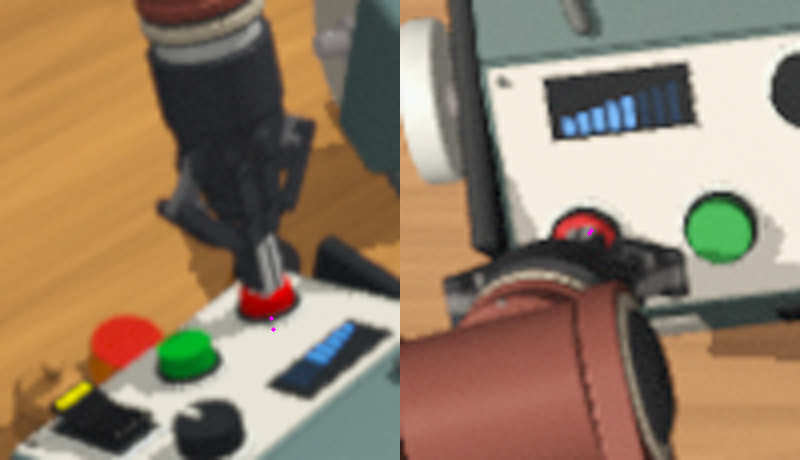

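Emit:
step_arm(
  deltas=[
    [0,0,0.002,0,0,0,1],
    [0,0,0.004,0,0,0,1],
    [0,0,0.004,0,0,0,1],
  ],
)

```text
time: 7.4
tool_pos: [0.585, 0.202, 0.2636]
tool_rot: [0.19, -0.062, 0.98, 0.012]
contact_force: [-2.2, -0.3, 5.4]
gripper_width: 0.002
```

Emit:
step_arm(
  deltas=[
    [0,0,0.001,0,0,0,1],
    [0,0,0.002,0,0,0,1],
    [0,0,0.002,0,0,0,1],
  ],
)

```text
time: 7.7
tool_pos: [0.5856, 0.2021, 0.2622]
tool_rot: [0.19, -0.062, 0.98, 0.012]
contact_force: [-3.7, -1.2, 5.6]
gripper_width: 0.0
```

```bash
python3 -c "
from h import *
where()"
```

```text
red up 0.0001 y -0.0012 tipheight -0.0194 Fn 6.59
green up 0.0001 y 0.0733 tipheight -0.0194 Fn 6.59
rev up 0.0196 y 0.1478 tipheight -0.0194 Fn 6.59
```

Emit:
step_arm(
  deltas=[
    [0,0,0.0012,0,0,0,1],
    [0,0,0.0015,0,0,0,1],
    [0,0,0.0015,0,0,0,1],
  ],
)

```text
time: 8.0
tool_pos: [0.5859, 0.2022, 0.2615]
tool_rot: [0.19, -0.062, 0.98, 0.012]
contact_force: [-7.1, -1.7, 7.6]
gripper_width: 0.001
```

Emit:
step_arm(
  deltas=[
    [0,0,-0.01,0,0,0,1],
    [0,0,-0.025,0,0,0,1],
    [0,0,-0.04,0,0,0,1],
    [0,0,-0.04,0,0,0,1],
  ],
)

```text
time: 8.4
tool_pos: [0.5717, 0.2006, 0.3007]
tool_rot: [0.192, -0.062, 0.979, 0.012]
contact_force: [1.5, 0.7, 0.2]
gripper_width: 0.005
```

```bash
sed -i 's/h+.008)/h-.0229)/; s/e@n-.008/e@n+.0229/' h.py; python3 look.py a7;python3 -c "
from h import *
go('rev',.045)"
```

```text
red up 0.0000 y -0.0011 tipheight 0.0499 Fn -0.37
green up 0.0000 y 0.0734 tipheight 0.0499 Fn -0.37
rev up 0.0195 y 0.1479 tipheight 0.0499 Fn -0.37
8.4
rev 0.045 d [ 0.0196 -0.1479  0.005 ] r [-0.0004  0.0003  0.0002] F [ 0.37 -0.31 -0.27] t 8.5 w 0.00043441840086725275
```

View pics/a7.png

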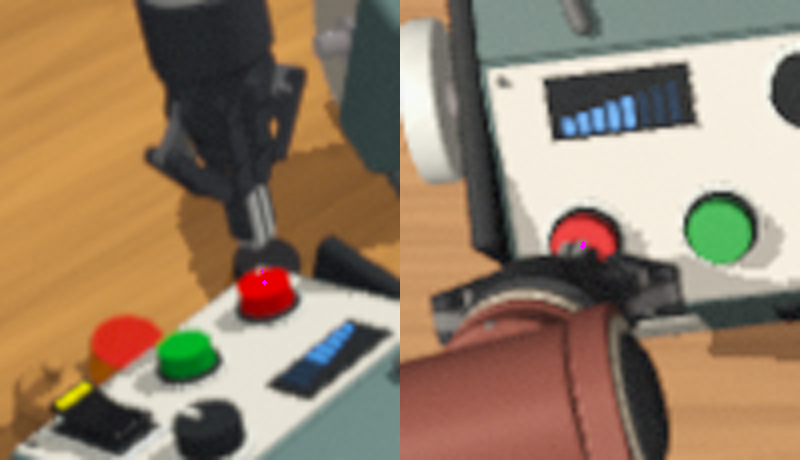

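Emit:
step_arm(
  deltas=[
    [0.005,-0.035,0,0,0,0,1],
    [0.01,-0.075,0,0,0,0,1],
    [0.015,-0.115,0,0,0,0,1],
    [0.0196,-0.148,0,0,0,0,1],
    [0.0196,-0.148,0,0,0,0,1],
    [0.0196,-0.148,0.005,0,0,0,1],
    [0.0196,-0.148,0.005,0,0,0,1],
  ],
)

```text
time: 9.2
tool_pos: [0.5732, 0.0523, 0.2837]
tool_rot: [0.189, -0.062, 0.98, 0.012]
contact_force: [0.1, 0.0, -0.3]
gripper_width: -0.001
```

```bash
python3 look.py a8;python3 -c "
from h import *
go('rev',.024)"
```

```text
red up -0.0200 y -0.1479 tipheight 0.0439 Fn 0.62
green up -0.0200 y -0.0734 tipheight 0.0439 Fn 0.62
rev up -0.0005 y 0.0011 tipheight 0.0439 Fn 0.62
9.2
rev 0.024 d [-0.0005 -0.0011  0.0199] r [ 0.0005 -0.0016  0.0017] F [-0.88 -0.11  0.31] t 9.3 w -0.0034865328624934903
```

View pics/a8.png

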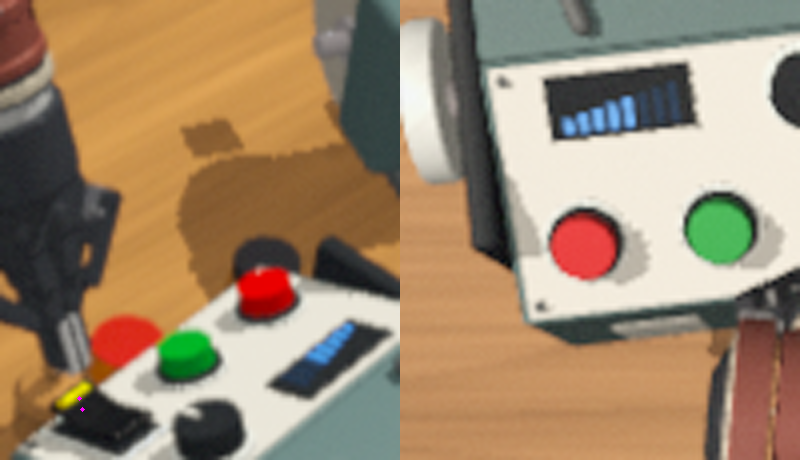

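Emit:
step_arm(
  deltas=[
    [0,-0.001,0.008,0,0,0,1],
    [0,-0.001,0.014,0,0,0,1],
    [0,-0.001,0.018,0,0,0,1],
    [0,-0.001,0.018,0,0,0,1],
  ],
)

```text
time: 9.7
tool_pos: [0.5801, 0.0516, 0.2673]
tool_rot: [0.189, -0.062, 0.98, 0.012]
contact_force: [0.1, 0.8, 0.6]
gripper_width: 0.0
```

Emit:
step_arm(
  deltas=[
    [0,0,0.002,0,0,0,1],
    [0,0,0.003,0,0,0,1],
    [0,0,0.003,0,0,0,1],
  ],
)

```text
time: 10.0
tool_pos: [0.5817, 0.0514, 0.2661]
tool_rot: [0.19, -0.062, 0.98, 0.012]
contact_force: [-0.4, -0.6, -0.4]
gripper_width: -0.001
```

```bash
python3 look.py a9
```

```text
red up -0.0195 y -0.1502 tipheight 0.0237 Fn 0.18
green up -0.0195 y -0.0757 tipheight 0.0237 Fn 0.18
rev up -0.0000 y -0.0012 tipheight 0.0237 Fn 0.18
10.0
```

View pics/a9.png

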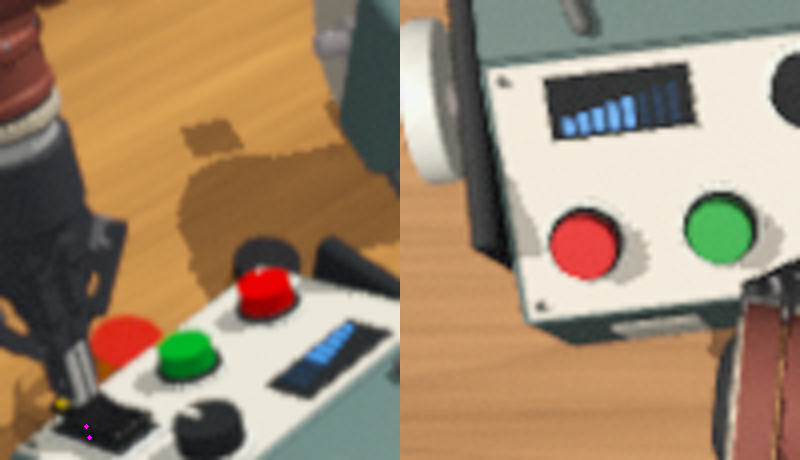

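Emit:
step_arm(
  deltas=[
    [0,0,0.002,0,0,0,1],
    [0,0,0.004,0,0,0,1],
    [0,0,0.004,0,0,0,1],
  ],
)

```text
time: 10.4
tool_pos: [0.5831, 0.0516, 0.2622]
tool_rot: [0.19, -0.062, 0.98, 0.012]
contact_force: [-1.8, -1.4, 1.3]
gripper_width: -0.001
```

Emit:
step_arm(
  deltas=[
    [0,0,0.002,0,0,0,1],
    [0,0,0.003,0,0,0,1],
    [0,0,0.003,0,0,0,1],
  ],
)

```text
time: 10.7
tool_pos: [0.584, 0.0517, 0.259]
tool_rot: [0.19, -0.062, 0.98, 0.012]
contact_force: [-1.3, -0.6, 1.6]
gripper_width: 0.001
```

Emit:
step_arm(
  deltas=[
    [0,0,0.001,0,0,0,1],
    [0,0,0.002,0,0,0,1],
    [0,0,0.002,0,0,0,1],
  ],
)

```text
time: 11.0
tool_pos: [0.5847, 0.0518, 0.2573]
tool_rot: [0.19, -0.062, 0.98, 0.012]
contact_force: [-2.6, -0.3, 2.5]
gripper_width: 0.001
```

```bash
python3 look.py a10
```

```text
red up -0.0198 y -0.1502 tipheight 0.0144 Fn 1.89
green up -0.0198 y -0.0757 tipheight 0.0144 Fn 1.89
rev up -0.0003 y -0.0012 tipheight 0.0144 Fn 1.89
11.0
```

View pics/a10.png

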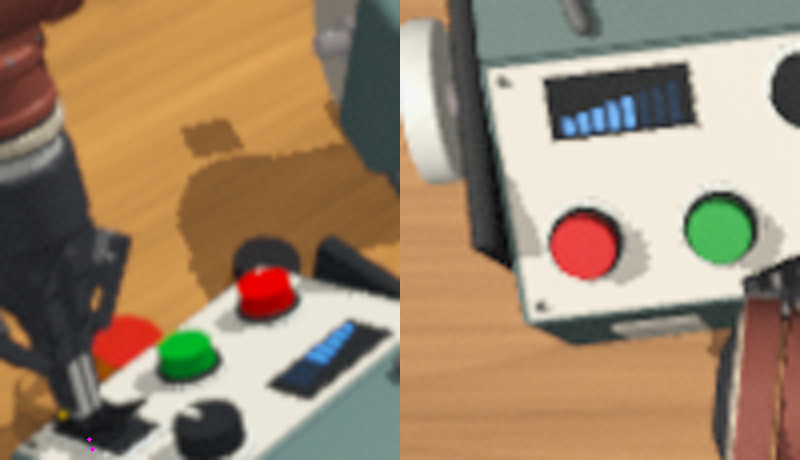

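Rocker is tipping (its far half now stands up at about (130,405)). Press on until the force climbs.

Emit:
step_arm(
  deltas=[
    [0,0,0.001,0,0,0,1],
    [0,0,0.002,0,0,0,1],
    [0,0,0.002,0,0,0,1],
  ],
)

```text
time: 11.4
tool_pos: [0.5854, 0.0519, 0.2564]
tool_rot: [0.19, -0.062, 0.98, 0.012]
contact_force: [-7.0, -1.6, 4.9]
gripper_width: 0.003
```

Emit:
step_arm(
  deltas=[
    [0,0,0.001,0,0,0,1],
    [0,0,0.0015,0,0,0,1],
    [0,0,0.0015,0,0,0,1],
  ],
)

```text
time: 11.7
tool_pos: [0.5857, 0.0519, 0.2557]
tool_rot: [0.19, -0.062, 0.98, 0.012]
contact_force: [-10.3, -0.7, 8.2]
gripper_width: 0.0
```

```bash
python3 -c "
from h import *
where()"
```

```text
red up -0.0196 y -0.1502 tipheight 0.0125 Fn 11.48
green up -0.0196 y -0.0757 tipheight 0.0125 Fn 11.48
rev up -0.0001 y -0.0012 tipheight 0.0125 Fn 11.48
```

Emit:
step_arm(
  deltas=[
    [0,0,0.0005,0,0,0,1],
    [0,0,0.001,0,0,0,1],
    [0,0,0.001,0,0,0,1],
  ],
)

```text
time: 12.0
tool_pos: [0.586, 0.0519, 0.2552]
tool_rot: [0.19, -0.062, 0.98, 0.011]
contact_force: [-11.7, -0.5, 10.6]
gripper_width: 0.001
```

Emit:
step_arm(
  deltas=[
    [0,0,-0.01,0,0,0,1],
    [0,0,-0.025,0,0,0,1],
    [0,0,-0.04,0,0,0,1],
    [0,0,-0.04,0,0,0,1],
  ],
)

```text
time: 12.4
tool_pos: [0.5726, 0.0501, 0.2945]
tool_rot: [0.193, -0.062, 0.979, 0.011]
contact_force: [0.4, 0.5, 0.9]
gripper_width: 0.002
```

```bash
python3 look.py a11;python3 -c "
from h import *
go('green',.05)"
```

```text
red up -0.0192 y -0.1502 tipheight 0.0508 Fn -0.39
green up -0.0192 y -0.0757 tipheight 0.0508 Fn -0.39
rev up 0.0003 y -0.0012 tipheight 0.0508 Fn -0.39
12.4
green 0.05 d [-0.0192  0.0757  0.0007] r [-0.0008  0.0011  0.0002] F [ 0.56 -0.16 -0.2 ] t 12.5 w -0.0008273089957603379
```

View pics/a11.png

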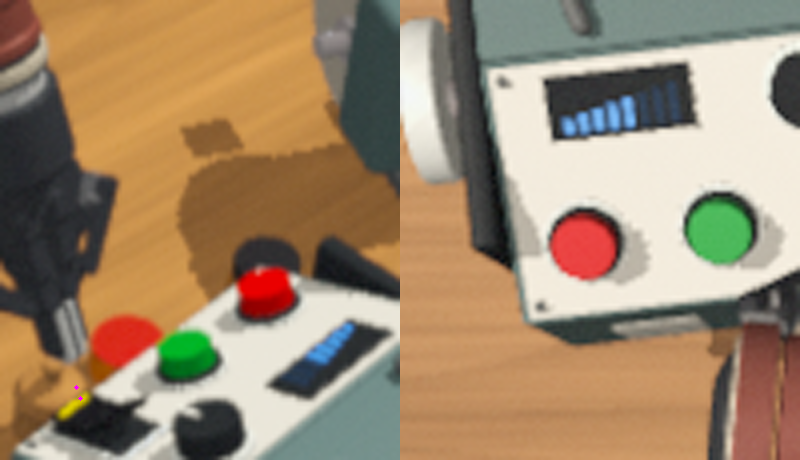

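Emit:
step_arm(
  deltas=[
    [-0.01,0.035,0,0,0,0,1],
    [-0.0192,0.0757,0,0,0,0,1],
    [-0.0192,0.0757,0,0,0,0,1],
    [-0.0192,0.0757,0,0,0,0,1],
  ],
)

```text
time: 12.9
tool_pos: [0.5795, 0.1282, 0.2965]
tool_rot: [0.189, -0.063, 0.98, 0.012]
contact_force: [-0.1, 0.8, 0.2]
gripper_width: 0.003
```

```bash
python3 look.py a12; python3 - <<'E'
from h import *
def bar(im,roi):
    h=cv2.cvtColor(im,cv2.COLOR_BGR2HSV);m=cv2.inRange(h,(22,110,120),(36,255,255))
    r=np.zeros_like(m);r[roi[0]:roi[1],roi[2]:roi[3]]=m[roi[0]:roi[1],roi[2]:roi[3]]
    N,l,st,ce=cv2.connectedComponentsWithStats(r);i=1+np.argmax(st[1:,4]);return st[i],ce[i]
c={k:manip.get_calibration(k) for k in("top","scene")}
for tag in("before","now"):
    q=[]
    for k,roi in(("top",(195,215,245,285)),("scene",(178,200,290,315))):
        im=cv2.imread(f"pics/{k}0.png") if tag=="before" else np.ascontiguousarray(manip.grab_frame(k)[:,:,::-1])
        if tag=="now": cv2.imwrite(f"pics/{k}_12.png",im)
        s,ce=bar(im,roi);print(tag,k,s,ce);q.append(ray(c[k],ce))
    x,e=tri(q);d=x-row0;print(x.round(4),np.round(e,4),"up %.4f y %.4f h %.4f"%(d@up,d@ly,d@n))
go('green',.03)
E
```

```text
red up -0.0011 y -0.0751 tipheight 0.0492 Fn 0.27
green up -0.0011 y -0.0006 tipheight 0.0492 Fn 0.27
rev up 0.0184 y 0.0739 tipheight 0.0492 Fn 0.27
12.9
before top [259 202  12   5  39] [264.69230769 203.84615385]
before scene [299 185   9   7  30] [303.         188.13333333]
[0.5687 0.0506 0.2844] [0.0007 0.0007] up -0.0247 y -0.0210 h 0.0226
now top [259 202  12   4  37] [265.08108108 203.75675676]
now scene [299 188   8   7  23] [302.73913043 191.2173913 ]
[0.5698 0.0498 0.2749] [0.0003 0.0003] up -0.0273 y -0.0220 h 0.0134
green 0.03 d [-0.0009  0.0011  0.0196] r [-0.0012 -0.0012 -0.0011] F [-0.52  0.71  0.73] t 13.1 w -0.0013262550170271095
```

View pics/a12.png

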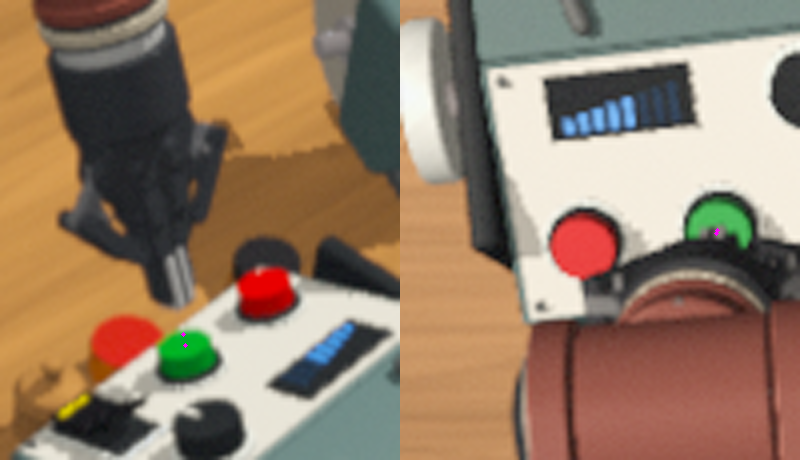

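Emit:
step_arm(
  deltas=[
    [0,0,0.01,0,0,0,1],
    [-0.001,0.001,0.02,0,0,0,1],
    [-0.001,0.001,0.025,0,0,0,1],
    [-0.001,0.001,0.025,0,0,0,1],
  ],
)

```text
time: 13.5
tool_pos: [0.5895, 0.1295, 0.2726]
tool_rot: [0.189, -0.062, 0.98, 0.012]
contact_force: [-1.1, 0.6, 0.6]
gripper_width: 0.002
```

Emit:
step_arm(
  deltas=[
    [0,0,0.003,0,0,0,1],
    [0,0,0.006,0,0,0,1],
    [0,0,0.008,0,0,0,1],
    [0,0,0.008,0,0,0,1],
  ],
)

```text
time: 13.9
tool_pos: [0.5932, 0.1301, 0.2679]
tool_rot: [0.191, -0.062, 0.98, 0.012]
contact_force: [-0.1, 0.2, 2.6]
gripper_width: -0.0
```

```bash
python3 look.py a13
```

```text
red up 0.0009 y -0.0735 tipheight 0.0175 Fn 2.16
green up 0.0009 y 0.0010 tipheight 0.0175 Fn 2.16
rev up 0.0204 y 0.0755 tipheight 0.0175 Fn 2.16
13.9
```

View pics/a13.png

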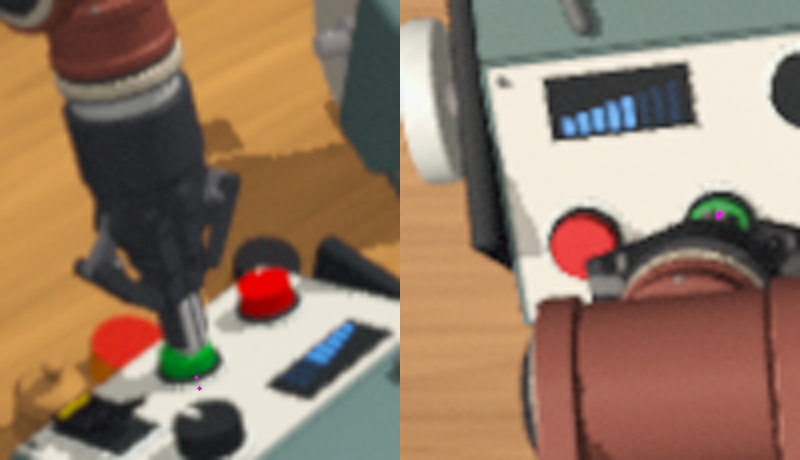

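Emit:
step_arm(
  deltas=[
    [0,0,0.002,0,0,0,1],
    [0,0,0.004,0,0,0,1],
    [0,0,0.0045,0,0,0,1],
    [0,0,0.0045,0,0,0,1],
  ],
)

```text
time: 14.4
tool_pos: [0.5948, 0.1304, 0.2637]
tool_rot: [0.191, -0.062, 0.98, 0.012]
contact_force: [-2.1, -1.0, 3.7]
gripper_width: 0.001
```

Emit:
step_arm(
  deltas=[
    [0,0,0.001,0,0,0,1],
    [0,0,0.002,0,0,0,1],
    [0,0,0.002,0,0,0,1],
  ],
)

```text
time: 14.7
tool_pos: [0.5954, 0.1304, 0.2623]
tool_rot: [0.191, -0.062, 0.98, 0.012]
contact_force: [-5.2, -0.4, 6.5]
gripper_width: -0.004
```

```bash
python3 -c "
from h import *
where()"
```

```text
red up 0.0009 y -0.0735 tipheight 0.0113 Fn 7.95
green up 0.0009 y 0.0010 tipheight 0.0113 Fn 7.95
rev up 0.0204 y 0.0755 tipheight 0.0113 Fn 7.95
```

Bottomed (8 N, past the 5 N bottom force). One more mm, then release and retreat well clear.

Emit:
step_arm(
  deltas=[
    [0,0,0.0005,0,0,0,1],
    [0,0,0.001,0,0,0,1],
    [0,0,0.001,0,0,0,1],
  ],
)

```text
time: 15.0
tool_pos: [0.5957, 0.1305, 0.2619]
tool_rot: [0.19, -0.062, 0.98, 0.012]
contact_force: [-6.8, -2.9, 9.2]
gripper_width: 0.001
```

Emit:
step_arm(
  deltas=[
    [0,0,-0.01,0,0,0,1],
    [0,0,-0.03,0,0,0,1],
    [0,0,-0.06,0,0,0,1],
    [0,0,-0.09,0,0,0,1],
    [0,0,-0.12,0,0,0,1],
    [0,0,-0.15,0,0,0,1],
    [0,0,-0.15,0,0,0,1],
    [0,0,-0.15,0,0,0,1],
  ],
)

```text
time: 15.8
tool_pos: [0.54, 0.1237, 0.3994]
tool_rot: [0.19, -0.062, 0.98, 0.012]
contact_force: [0.9, 0.3, 0.3]
gripper_width: -0.002
```

```bash
python3 - <<'E'
from h import *
for k in("scene","top"):
    im=manip.grab_frame(k)[:,:,::-1];cv2.imwrite(f"pics/{k}_end.png",im)
a=cv2.imread("pics/top_end.png")[140:225,160:295];b=cv2.imread("pics/scene_end.png")[140:225,280:415]
cv2.imwrite("pics/end.png",cv2.vconcat([cv2.resize(x,None,fx=3.5,fy=3.5,interpolation=cv2.INTER_CUBIC) for x in(a,b)]))
for k in("scene","top"):
    d=cv2.absdiff(cv2.imread(f"pics/{k}_end.png"),cv2.imread(f"pics/{k}0.png")).max(2);cv2.imwrite(f"pics/d_{k}.png",(d>50).astype(np.uint8)*255)
cv2.imwrite("pics/dd.png",cv2.resize(cv2.hconcat([cv2.imread("pics/d_scene.png"),cv2.imread("pics/d_top.png")]),(800,300)))
print(manip.state()["contact_force"],manip.state()["time"])
E
```

```text
[ 0.03829065  1.22882064 -0.01151741] 15.9
```

View pics/end.png

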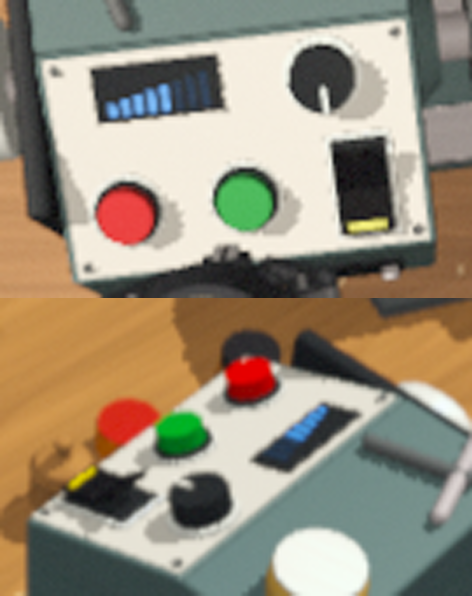

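View pics/dd.png

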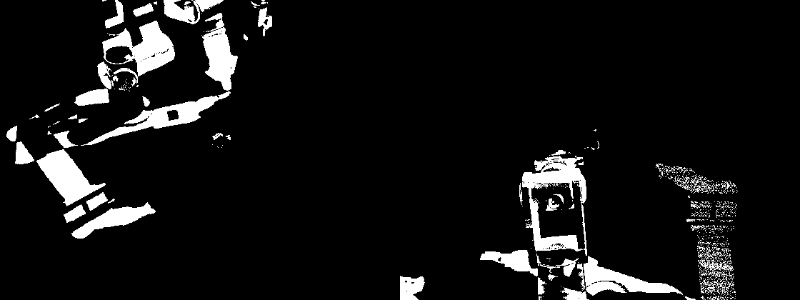

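Only the arm, its shadow and the rocker have changed. Both buttons are out, the knob pointer hasn't moved, and the rocker is in reverse. I'm handing the job in.

```bash
python3 -c "
from plant import manip
print(manip.job_done())"
```

```text
the job is handed in; nothing more can be done
None
```

I pressed the red stop button right in and let it come back out. I then tipped the rocker to reverse by its yellow-bar half, and pressed the green start button in and released it. The job was handed in at about 16 s; the hand-in gives no verdict.

- **Forces:** The wrist read about 10 N at the bottom of the red press, 11 N on the green and 16 N on the rocker, all under the 35 N limit. Each reading had passed the force expected at full travel.
- **Rocker:** Before the green press, I measured the yellow bar at about 13 mm above the panel, down from 23 mm. That matches fully reverse, and it looks the same in the final pictures.
- **Final pictures:** Both buttons are back out and the knob's pointer is in the same place. Comparing with the first pictures shows no visible change except the arm, its shadow and the rocker. The arm had backed off along the panel's normal, about 150 mm out from the green button, and read no contact beyond sensor noise.
- **Disagreement:** The shut fingertips were about 23 mm behind the reported TCP, not 8 mm ahead as stated. I saw it in the pictures before the first touch, confirmed it when the red button made contact, and corrected for it on the rocker and green button.

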